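# Pin the brown heel stack in its building jig

### The job

At the shoe-repair bench, pin the two stacked brown heel lifts together: take the red-handled alignment pin out of the wooden rack and push it straight down through the holes of both brown lifts into the jig beneath, keeping hold of it all the way down, until its collar sits on the upper lift; then let go. Do not disturb the black heel stack in the other jig.

Things in the scene. Friction and masses are not known exactly. Their poses are not given: they have to be found in the camera images.
- red_pin_grip (a point): Centre of the red handle (24 mm dia., 44 tall) of the loose upright pin, ~80 g. Below the handle: steel collar 30 dia. x 6 mm, then shank 12 dia. x 54 mm, last 10 mm tapering to 5. Point on the axis, 20 mm below the top, 30 above the collar's underside, 84 above the tip; z up. Stands collar-on-top in a 60 mm tall wooden rack (50 x 220 mm) in a row 80 mm apart with like blue and yellow pins.
- brown_upper_mouth (a point): Centre of the hole's mouth on top of the upper brown lift, 58 mm above the bench; z up. Two loose D-shaped lifts (70 x 60 mm, each 14 mm thick) lie stacked on an aluminium jig, kept by 20 mm high blue fences. Each has a through hole of 20 mm dia.; all holes lie in line with the jig's within 3 mm.
- brown_jig_hole (a point): Mouth of the hole in the fixed jig under the brown lifts, in the middle of its top; z up, x towards the lifts' straight side. The jig is a block 104 x 96 x 30 mm, this point 30 mm above the bench and 28 mm below the upper lift's top. The hole is 20 mm in dia. and goes right through. With the pin home the red handle's centre is 58 mm above this point.
- black_stack_mouth (a point): Centre of the hole's mouth on top of the black lifts, 58 mm above the bench: a like jig holding a loose stack of two like lifts, but black and already glued to each other, to be left alone. The two jigs and the rack stand side by side in any order, each turned somewhat; the pins in the rack reach 110 mm above the bench.
There are look-alikes about, which are no part of the job. What is shaped like the part that bears red_pin_grip but turquoise or white is not meant.

How it is judged (in metres and radians):
On the way:
1. the red pin, still held, has its tip at least 2 mm into the brown jig's hole (z of red_pin_grip in the frame of brown_jig_hole below 0.082 m and horizontal distance between red_pin_grip and brown_jig_hole below 0.02 m and angle between red_pin_grip's own z axis and vertical below 0.2 rad and contact force between the fingers and red_pin above 0.5 N and horizontal distance between brown_upper_mouth and brown_jig_hole below 0.012 m and z of brown_upper_mouth in the frame of brown_jig_hole between 0.023 and 0.033 m), for 0.1 s.
At the end, for the whole second after the job is handed in: The red pin stands at rest through both brown lifts and in the jig's hole: its axis within 12 mm of the jig's hole, tilted less than 10 degrees, collar down on the upper lift within 5 mm, released; the upper lift still lies on the stack at its height within 5 mm, its hole within 12 mm of the jig's (horizontal distance between each of red_pin_grip, brown_upper_mouth and brown_jig_hole below 0.012 m and z of red_pin_grip in the frame of brown_jig_hole between 0.05 and 0.063 m and angle between red_pin_grip's own z axis and vertical below 0.17 rad and linear speed of red_pin below 0.03 m/s and z of brown_upper_mouth in the frame of brown_jig_hole between 0.023 and 0.033 m); the robot touches nothing.
It fails at once if the black stack is moved more than 20 mm from its start (distance of black_stack_mouth from where it was at the start of the episode above 0.02 m).
It also fails if it takes over 45 s, if anything falls off the work surface, if the arm or the gripper's body presses on something with over 40 N, if the wrist force passes 120 N, or if a joint passes its speed limit or range.

### The arm

A 7-joint arm with a two-finger parallel gripper is mounted at the origin on the work surface. World frame = base frame: x ahead of the robot, y to its left, z up, the work surface at z = 0. Lengths are in mm, angles in rad, forces in N, time in s.
With the tool pointing down it reaches from about 400 to 875 mm from the base axis. Payload 4.4 kg.
Tool frame: the origin (TCP) lies on the centre line of the jaws, within the pads' length; the fingertips stand 25 mm ahead of it and the grasp point (between the pads) lies 6 mm ahead of it; x points along the fingers, y is the direction in which the jaws open and shut, and the axes are right-handed (so a half turn about x gives the same grasp; the last joint's range is limited). The gripper opens to 85 mm and grips with 20 to 120 N. Pads are 22 mm wide; open, the fingers measure 114 mm over their backs; the gripper's body (76 mm by 85 mm) begins 54 mm behind the grasp point. The pads swing forward as they close: fully open they stand 13 mm farther back than shut.
Start: joints at [-1.329, 0.628, 0.038, 1.517, -0.027, 0.996, -0.02], TCP at [196.903, 619.473, 256.313] pointing down, gripper open.
Joint ranges: [-3.06, 3.06], [-0.37, 2.12], [-1.25, 1.32], [0.18, 2.47], [-1.1, 4.24], [0.23, 1.98], [-2.94, 2.94]. Speed limits (rad/s): [2.57, 2.57, 3.14, 3.14, 3.14, 3.14, 3.14].

### API

Orientations are given as [roll, pitch, yaw] about the fixed x, y, z axes, in that order (R = Rz(yaw) Ry(pitch) Rx(roll)).
In Python, from cell import * gives the robot as it stands. The module is installed in compiled form; this text tells all that it offers.
- The arm moves only by the tool jog_arm, never from a script. Its argument "series" is a list of rows, each a list of 3 entries, a list of its own where there are three numbers: the turn, a rotation vector about the tool's x, y, z in degrees, then the shift along the tool's x, y, z in mm, then the gripper's target within -1 to 1 (shut at 1, half-way at 0, fully open at -1). In form: [[[rx, ry, rz], [dx, dy, dz], hand], ...]. A call has 1 to 8 rows; each row shifts and turns the commanded pose from where the row before left it, along the tool's axes as they then stand; what a row does not reach is not made up. A row lasts 1/8 s, in which the tool goes at most 62.5 mm and 10.7 degrees, less where a joint would pass 70% of its speed; a pose out of reach is approached as far as the arm can. A call is refused whole if a number of a shift passes 62.5 or a number of a turn 10.7, either way. A call with a gripper value outside its range is refused whole. The fingers move at their own pace and stop on an object; the grip force is fixed at half the most. Time passes only in rows, so rows that do not move let the fingers close. It gives the time, the measured TCP pose, the force and the opening at its end, in the units of the state.
- read_state(): the state, without advancing time (a new reading comes with each control period).
- get_image(name): name is "scene" or "side" or "wrist"; returns a dict with "img" (420x560x3 uint8, red, green, blue), "range_z" (420x560 float32, mm along the optical axis (not along the pixel's ray), 0 where there is no reading), "fovy" (degrees; the focal length in pixels is half the picture's height over the tangent of half this angle, whatever the lens; pixels are square), "cx", "cy" (the principal point, pixels), "k1" (the pictures are not rectified: a ray, as slopes to the right and down, at radius r is drawn at 1 + k1 r^2 times it, then the intrinsics apply), "cam_to_world" (4x4, takes a point from camera to world coordinates). Camera axes: x right, y up, looking along -z (the intrinsics and any distortion apply to the point x, -y, -z); pixel columns grow to the right and rows downward; lengths in mm; the calibration is good to about 2 mm. A picture is of the moment at which its call begins.
- finish_job(): hands the job in, once; it reports no verdict.
The state is a dict: "clock": time; "qpos": joint angles; "qd": joint speeds; "tau": joint torques, N m; "eef_pos": TCP position; "tool_rot": TCP orientation; "force": force on the tool from outside, world axes, zero at the start; "torque": the same for the moment, N m; "width": finger opening in mm.
Only numpy, scipy, OpenCV 4.12 (cv2) and the standard library are available. Lean on these libraries where they do the work, as an engineer would, in place of code of your own. Each camera call takes 0.05 s, during which the arm holds its last target. There are 200 camera calls.

## Working session

There is one attempt and no reset: what is moved stays moved. The work goes in short steps, Python scripts to look and compute and a tool call to move; the robot and the scene stay as the last step left them, time stands still between calls to the robot, and variables do not carry over. Pictures are saved under pics/ and viewed, about 8 in all and at most 12, crops included, and the job is handed in when it is done.

Besides the shell and the picture viewer there is one more tool, called after "Emit:" in YAML: its name, and indented under it one key for each argument. jog_arm: Moves the arm, as the interface text tells. Its arguments: {"type":"object","properties":{"series":{"type":"array"}},"required":["series"]}

```bash
mkdir -p pics; cat > h.py <<'E'
from cell import *
import numpy as np, cv2
def cap(n):
    d=get_image(n); np.save(f'pics/{n}.npy',d,allow_pickle=True); return d
def load(n): return np.load(f'pics/{n}.npy',allow_pickle=True).item()
def slopes(d,u,v):
    f=210/np.tan(np.radians(d['fovy'])/2)
    K=np.array([[f,0,d['cx']],[0,f,d['cy']],[0,0,1.]])
    p=cv2.undistortPoints(np.array([[[u,v]]],float),K,np.array([d['k1'],0,0,0,0.]))[0,0]
    return p
def ray(d,u,v):
    p=slopes(d,u,v); M=np.array(d['cam_to_world']); return M[:3,3],M[:3,:3]@np.array([p[0],-p[1],-1])
def plane(d,u,v,z):
    o,r=ray(d,u,v); return o+r*(z-o[2])/r[2]
def cloud(d):
    f=210/np.tan(np.radians(d['fovy'])/2)
    K=np.array([[f,0,d['cx']],[0,f,d['cy']],[0,0,1.]])
    v,u=np.mgrid[0:420,0:560]
    p=cv2.undistortPoints(np.stack([u,v],-1).reshape(-1,1,2).astype(float),K,np.array([d['k1'],0,0,0,0.])).reshape(420,560,2)
    z=d['range_z'][...,None]; c=np.concatenate([p[...,:1]*z,-p[...,1:]*z,-z],-1)
    M=np.array(d['cam_to_world']); return c@M[:3,:3].T+M[:3,3]
def save(img,n): cv2.imwrite(f'pics/{n}.png',cv2.cvtColor(img,cv2.COLOR_RGB2BGR))
E
python3 - <<'E'
from h import *
s=read_state(); print(s)
for n in('scene','side','wrist'):
    d=cap(n); save(d['img'],n); print(n,d['fovy'],d['cx'],d['cy'],d['k1'],np.round(d['cam_to_world'],2).tolist())
a=[load(n)['img'] for n in('scene','side')]
save(np.vstack([cv2.resize(np.hstack(a),(800,300))]),'both')
E
```

```text
{'clock': 0.0, 'qpos': array([-1.32881529,  0.62934825,  0.03841023,  1.51836865, -0.0269993 ,
        0.99629805, -0.02000201]), 'qd': array([-0.00113588, -0.0020371 , -0.00012048,  0.00161769, -0.00018093,
        0.00059862,  0.00017715]), 'tau': array([-3.68252968e-04, -5.63397467e+01,  1.22604623e+00, -1.93453771e+01,
        1.09304636e-02,  1.01660183e-02,  1.75456995e-05]), 'eef_pos': array([196.693516  , 618.91820679, 255.3868811 ]), 'tool_rot': array([-1.56698184,  1.56889097, -1.87473885]), 'force': array([-0.3356319 ,  0.21668584, -0.02960084]), 'torque': array([-0.01677814,  0.04361704,  0.00456637]), 'width': 84.98712132555222}
scene 50.78243322170278 279.7476493563472 209.68666987320609 -0.01082526334782184 [[0.7, -0.62, 0.35, 828.84], [0.71, 0.61, -0.36, -439.9], [0.01, 0.5, 0.87, 979.88], [0.0, 0.0, 0.0, 1.0]]
side 50.15534226494194 272.9347050402934 209.3705729970137 -0.09398041273513895 [[0.96, 0.13, -0.25, 286.46], [-0.29, 0.47, -0.84, -819.45], [0.01, 0.87, 0.49, 549.75], [0.0, 0.0, 0.0, 1.0]]
wrist 64.37952623745213 284.2709522554896 209.26436538423607 -0.016736241302047344 [[0.3, -0.92, -0.26, 131.36], [0.95, 0.29, 0.08, 639.94], [-0.0, -0.27, 0.96, 372.86], [0.0, 0.0, 0.0, 1.0]]
```

View pics/scene.png

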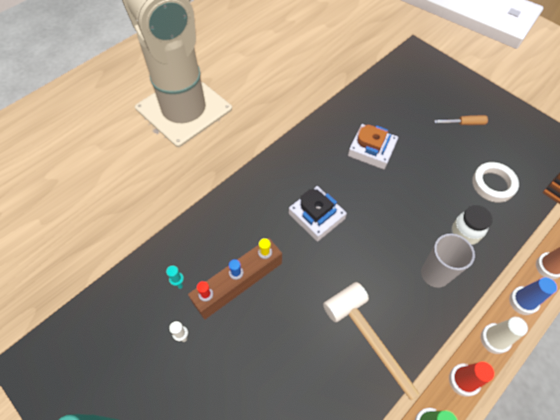

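View pics/side.png

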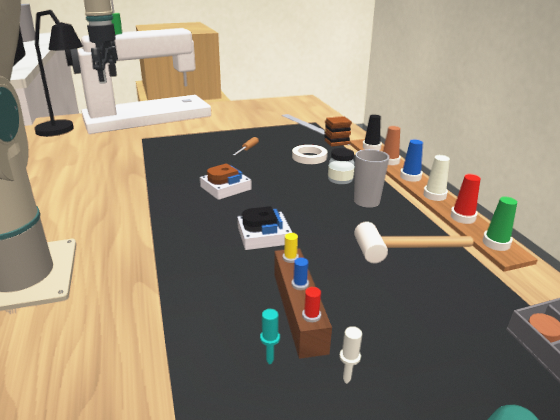

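The scene view shows the rack with red (204,290), blue (236,268) and yellow (265,247) pins. The black jig is at (318,210) and the brown jig at (374,143). Lookalikes are a turquoise pin (174,273), a white pin (178,330) and a large red spool on the shelf (472,377). The red pin in the rack is the one that fits: right colour, and in a row with blue and yellow.

```bash
python3 - <<'E'
from h import *
def comp(m,uv):
    n,l,s,c=cv2.connectedComponentsWithStats(m.astype(np.uint8)); 
    k=min(range(1,n),key=lambda i:np.hypot(*(c[i]-uv))+ (1e3 if s[i,4]<15 else 0)); return l==k,c[k],s[k]
P={}
for n,seeds in(('scene',{'red':(204,290),'blue':(236,268),'yellow':(265,247)}),('side',{'red':(313,302),'blue':(301,271),'yellow':(291,245)})):
    d=load(n); hsv=cv2.cvtColor(d['img'],cv2.COLOR_RGB2HSV); C=cloud(d); H,S,V=[hsv[...,i].astype(int) for i in range(3)]
    for c,uv in seeds.items():
        m={'red':((H<4)|(H>174))&(S>190)&(V>110),'blue':(abs(H-110)<10)&(S>150)&(V>70),'yellow':(abs(H-28)<6)&(S>170)&(V>120)}[c]
        mm,ce,st=comp(m,uv); P[n,c]=ce; p=C[mm]; t=p[p[:,2]>np.percentile(p[:,2],97)-4]
        print(n,c,ce.round(1),st,'top z',np.percentile(p[:,2],[5,95]).round(1),'topctr',((t.min(0)+t.max(0))/2).round(1),'mean',p.mean(0).round(1))
    for name,box in(('brown',(340,115,410,170)),('black',(280,180,350,240))) if n=='scene' else ():
        x0,y0,x1,y1=box; q=C[y0:y1,x0:x1].reshape(-1,3); t=q[abs(q[:,2]-58)<4]; print(name,len(t),t.mean(0).round(1),((t.min(0)+t.max(0))/2).round(1))
for c in('red','blue','yellow'):
    o1,r1=ray(load('scene'),*P['scene',c]);o2,r2=ray(load('side'),*P['side',c])
    A=np.stack([r1,-r2],1);k=np.linalg.lstsq(A,o2-o1,rcond=None)[0];a,b=o1+r1*k[0],o2+r2*k[1];print(c,((a+b)/2).round(1),np.linalg.norm(a-b).round(1))
a=load('scene')['img']; b=load('side')['img']
f=lambda i,x,y,w,h:cv2.resize(i[y:y+h,x:x+w],(400,300),interpolation=cv2.INTER_CUBIC)
save(np.vstack([np.hstack([f(a,150,230,140,105),f(b,240,230,140,105)]),np.hstack([f(a,334,112,80,60),f(b,185,145,80,60)])]),'crop1')
E
```

```text
scene red [203.3 288.8] [197 282  12  15 131] top z [ 82.8 112.4] topctr [ 500.9 -325.6  111.8] mean [ 504.2 -327.   104.9]
scene blue [234.5 267.1] [229 260  11  16 133] top z [ 80.5 112.2] topctr [ 664.1 -338.7  544.5] mean [ 515.4 -250.1  109.9]
scene yellow [264.4 245.9] [259 239  12  16 144] top z [ 77.  112.1] topctr [ 668.8 -297.8  544.3] mean [ 523.1 -170.6  107.9]
brown 432 [470.8 272.3  58.2] [471.8 276.   58. ]
black 563 [506.6  14.   58.2] [510.4  12.6  58. ]
side red [312.3 301.4] [305 287  16  30 395] top z [ 69.9 109.4] topctr [ 398.8 -566.7  327.9] mean [ 496.7 -334.    96.6]
side blue [300.6 270.7] [294 258  14  27 317] top z [ 71.2 109.8] topctr [ 402.7 -527.1  328.1] mean [ 505.8 -255.6   96.4]
side yellow [290.7 244.9] [285 233  13  25 283] top z [ 70.3 110. ] topctr [ 407.5 -488.6  328.2] mean [ 514.9 -176.8   95.9]
red [ 499.4 -325.7   89.9] 2.0
blue [ 508.7 -246.2   89.5] 1.5
yellow [ 517.6 -165.7   89. ] 2.5
```

View pics/crop1.png

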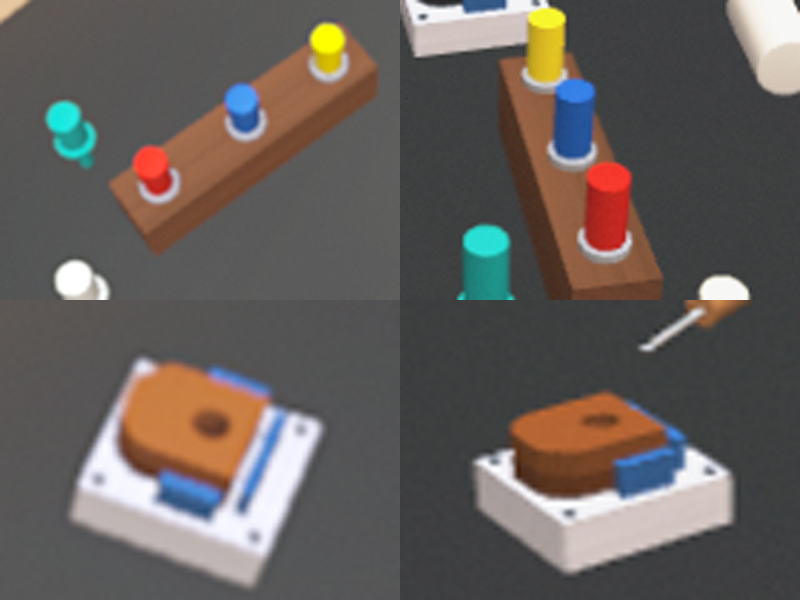

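Confirmed: the red pin is the rack's end pin, nearest the turquoise and white lookalikes. Next I'll measure the brown hole in both views, the lookalikes' positions, and the tool axes.

```bash
python3 - <<'E'
from h import *
from scipy.spatial.transform import Rotation as R
s=read_state(); print(R.from_euler('xyz',s['tool_rot']).as_matrix().round(3))
H={}
for n,box in(('scene',(366,125,386,148)),('side',(212,162,240,184))):
    d=load(n);g=cv2.cvtColor(d['img'],cv2.COLOR_RGB2HSV)[...,2]; x0,y0,x1,y1=box
    print(n);print(g[y0:y1:1,x0:x1])
    print(d['range_z'][y0:y1:3,x0:x1:3].round(0))
for n in('scene','side'):
    d=load(n);h=cv2.cvtColor(d['img'],cv2.COLOR_RGB2HSV);C=cloud(d)
    m=(abs(h[...,0].astype(int)-87)<8)&(h[...,1]>120)&(h[...,2]>80);m[380:]=0
    p=C[m];p=p[p[:,2]<150];print('turq',p.mean(0).round(1),p.min(0).round(),p.max(0).round())
    x0,y0,x1,y1=(160,318,192,345) if n=='scene' else (335,322,365,385)
    q=C[y0:y1,x0:x1][h[y0:y1,x0:x1,2]>120];q=q[q[:,2]<150];print('white',q.mean(0).round(1),q.min(0).round(),q.max(0).round())
E
```

```text
[[-0.     0.303  0.953]
 [-0.001  0.953 -0.303]
 [-1.    -0.001  0.   ]]
scene
[[173 184 190 185 171 148 132 114  94  99 135 141 121  96  84  84  85  86
   84  84]
 [197 202 204 202 198 192 187 172 145 124 186 207 190 157 140 118  94  84
   84  85]
 [202 204 202 199 201 202 203 199 191 185 169 201 203 199 203 184 151 122
  105  87]
 [202 202 201 199 201 203 203 203 204 203 198 191 184 174 197 200 191 178
  164 139]
 [202 202 202 202 202 202 202 203 203 203 203 204 203 198 188 173 169 181
  195 193]
 [202 202 202 201 202 202 203 202 202 202 202 203 203 203 202 199 197 189
  169 189]
 [201 201 202 202 202 202 202 202 202 203 202 202 202 203 203 203 203 202
  198 191]
 [202 202 202 201 202 202 202 202 202 202 201 203 203 203 202 202 203 203
  203 204]
 [202 202 202 202 202 203 202 197 190 187 188 195 200 202 203 202 202 202
  203 203]
 [202 203 203 202 203 202 195 178 161 153 154 164 177 192 201 203 202 203
  202 201]
 [202 203 203 202 203 200 179 151 134 129 128 128 138 166 195 202 203 202
  201 198]
 [202 203 203 203 204 199 168 135 122 122 119 112 107 138 186 202 203 202
  199 196]
 
[... 3954 characters left out ...]
364. 1227. 1223. 1228. 1228. 1375. 1371. 1374.]
 [1209. 1209. 1210. 1208. 1212. 1214. 1209. 1208. 1353. 1351.]
 [1192. 1195. 1189. 1193. 1191. 1192. 1190. 1196. 1197. 1213.]
 [1175. 1175. 1173. 1174. 1177. 1180. 1187. 1195. 1200. 1203.]
 [1178. 1174. 1170. 1170. 1181. 1185. 1180. 1187. 1186. 1194.]
 [1183. 1181. 1178. 1180. 1183. 1182. 1176. 1188. 1194. 1199.]
 [1187. 1182. 1177. 1182. 1193. 1195. 1184. 1195. 1197. 1196.]]
turq [ 427.8 -349.    75.6] [ 366. -363.   -2.] [ 441. -325.  107.]
white [ 524.6 -417.3   68.1] [ 475. -433.   -5.] [ 541. -398.  107.]
turq [ 424.5 -349.9   67.1] [ 411. -364.   -2.] [ 472. -224.  105.]
white [ 525.  -417.6   67. ] [ 510. -433.   -2.] [ 594. -308.  105.]
```

```bash
python3 - <<'E'
from h import *
for n,(x0,y0,x1,y1),b in(('scene',(370,131,382,142),203),('side',(219,166,231,172),183)):
    d=load(n);g=cv2.cvtColor(d['img'],cv2.COLOR_RGB2HSV)[...,2].astype(float)[y0:y1,x0:x1]
    w=np.clip((b-g)/60,0,1);w[w<.08]=0;v,u=np.mgrid[y0:y1,x0:x1]
    u,v=(u*w).sum()/w.sum(),(v*w).sum()/w.sum();print(n,u,v,plane(d,u,v,58).round(1))
    # jig hint: bolts/white block top at z=30
for n in('scene','side'):
    d=load(n);C=cloud(d)
    for nm,c in(('brown',(470,275)),):
        m=(abs(C[...,2]-30)<4)&(np.hypot(C[...,0]-c[0],C[...,1]-c[1])<85)
        r=cv2.minAreaRect(C[m][:,:2].astype(np.float32));print(n,nm,r)
E
```

```text
scene 375.87585616438355 136.43621575342465 [481.9 277.7  58. ]
side 224.76950354609926 168.61524822695034 [481.1 275.4  58. ]
scene brown ((480.3023986816406, 277.31866455078125), (104.41050720214844, 100.28659057617188), 19.965341567993164)
side brown ((479.97235107421875, 277.57879638671875), (103.8541488647461, 101.96926879882812), 20.035505294799805)
```

Emit:
jog_arm:
  series:
    - [[10,0,0],[0,0,60],-1]
    - [[10,0,0],[0,0,60],-1]
    - [[10,0,0],[0,0,60],-1]

```text
clock: 0.52
eef_pos: [356.5, 536.0, 255.9]
tool_rot: [0.818, 1.57, -0.019]
force: [0.7, -0.1, 0.2]
width: 85.3
```

```bash
cat >> h.py <<'E'
from scipy.spatial.transform import Rotation as R
def plan(goal,yaz,steps,s=None):
    # goal world mm, yaz target azimuth (deg) of the jaw axis; prints equal steps in tool axes
    s=s or read_state(); p=np.array(s['eef_pos']); M=R.from_euler('xyz',s['tool_rot']).as_matrix()
    a0=np.degrees(np.arctan2(M[1,1],M[0,1])); tilt=np.degrees(np.arccos(-M[2,0]))
    print('at',p.round(1),'az',a0.round(2),'tilt',tilt.round(2))
    da=(a0-yaz)/steps; dw=(np.array(goal)-p)/steps
    for i in range(steps):
        t=M@R.from_rotvec([np.radians(da*i),0,0]).as_matrix()
        print([round(da,1)],(t.T@dw).round(1).tolist())
E
python3 - <<'E'
from h import *
plan([560,60,200],0,9)
E
```

```text
at [356.5 536.  255.9] az 42.05 tilt 0.02
[np.float64(4.7)] [6.2, -18.6, 54.4]
[np.float64(4.7)] [6.2, -14.1, 55.8]
[np.float64(4.7)] [6.2, -9.6, 56.7]
[np.float64(4.7)] [6.2, -4.9, 57.3]
[np.float64(4.7)] [6.2, -0.2, 57.5]
[np.float64(4.7)] [6.2, 4.5, 57.3]
[np.float64(4.7)] [6.2, 9.1, 56.8]
[np.float64(4.7)] [6.2, 13.7, 55.9]
[np.float64(4.7)] [6.2, 18.2, 54.6]
```

Emit:
jog_arm:
  series:
    - [[4.7,0,0],[6,-18,54],-0.4]
    - [[4.7,0,0],[6,-14,56],-0.4]
    - [[4.7,0,0],[6,-10,57],-0.4]
    - [[4.7,0,0],[6,-5,57],-0.4]
    - [[4.7,0,0],[6,0,57],-0.4]
    - [[4.7,0,0],[6,4,57],-0.4]
    - [[4.7,0,0],[6,9,57],-0.4]
    - [[4.7,0,0],[6,14,56],-0.4]

```text
clock: 1.52
eef_pos: [537.4, 113.6, 208.1]
tool_rot: [2.96, 1.571, 1.47]
force: [1.3, 0.4, -0.1]
width: 59.9
```

```bash
python3 - <<'E'
from h import *
plan([499.5,-325.5,190],-33,7)
E
```

```text
at [537.4 113.6 208.1] az 4.63 tilt 0.01
[np.float64(5.4)] [2.6, -10.5, 62.1]
[np.float64(5.4)] [2.6, -4.6, 62.8]
[np.float64(5.4)] [2.6, 1.3, 63.0]
[np.float64(5.4)] [2.6, 7.2, 62.6]
[np.float64(5.4)] [2.6, 13.0, 61.6]
[np.float64(5.4)] [2.6, 18.7, 60.1]
[np.float64(5.4)] [2.6, 24.3, 58.1]
```

Emit:
jog_arm:
  series:
    - [[5.4,0,0],[2,-10,54],-0.4]
    - [[5.4,0,0],[2,-4,55],-0.4]
    - [[5.4,0,0],[2,1,55],-0.4]
    - [[5.4,0,0],[2,6,55],-0.4]
    - [[5.4,0,0],[2,11,54],-0.4]
    - [[5.4,0,0],[2,16,52],-0.4]
    - [[5.4,0,0],[2,21,51],-0.4]

```text
clock: 2.4
eef_pos: [501.7, -269.8, 194.1]
tool_rot: [-2.825, 1.57, 1.308]
force: [1.0, -0.4, -0.8]
width: 59.9
```

```bash
python3 - <<'E'
from h import *
d=cap('wrist');save(d['img'],'wrist2')
plan([499.5,-325.5,150],-33,2)
h=cv2.cvtColor(d['img'],cv2.COLOR_RGB2HSV);m=((h[...,0]<5)|(h[...,0]>173))&(h[...,1]>150)&(h[...,2]>80)
v,u=np.nonzero(m);print(len(u),u.min(),u.max(),v.min(),v.max()); C=cloud(d)[m];t=C[abs(C[:,2]-110)<4];print(t.mean(0).round(1),((t.min(0)+t.max(0))/2).round(1),len(t))
E
```

```text
at [ 499.4 -279.9  194.8] az -33.89 tilt 0.54
[np.float64(-0.4)] [22.6, 12.6, 18.7]
[np.float64(-0.4)] [22.6, 12.5, 18.8]
1574 307 344 255 309
[ 500.6 -324.6  109.5] [ 500.3 -325.5  108.9] 881
```

View pics/wrist2.png

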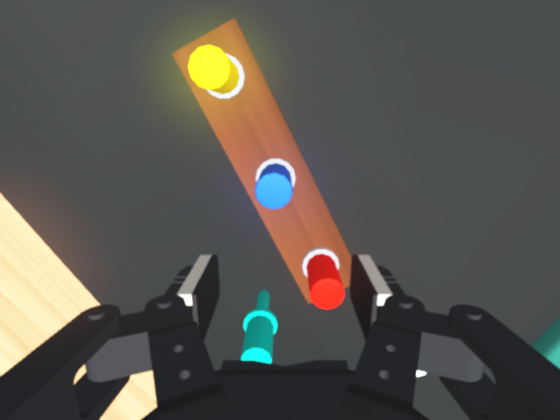

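Wrist view: red pin top at (326,290), between and ahead of the jaws; blue at (274,188), turquoise at (258,355) off to the side. All three estimates agree at about (500.3, -325.4).

Emit:
jog_arm:
  series:
    - [[0,0,0],[0,13,18.5],-0.4]
    - [[0,0,0],[0,13,18.5],-0.4]
    - [[0,0,0],[20,0,0],-0.4]
    - [[0,0,0],[0,0,0],-0.4]
    - [[0,0,0],[0,0,0],-0.4]

```text
clock: 3.08
eef_pos: [503.8, -313.1, 174.5]
tool_rot: [-2.596, 1.571, 1.54]
force: [0.9, 0.3, -0.4]
width: 59.5
```

```bash
python3 - <<'E'
from h import *
plan([500.2,-325.4,98],-34,1)
E
```

```text
at [ 503.8 -313.1  174.5] az -33.0 tilt 0.01
[np.float64(1.0)] [76.5, 3.7, 12.3]
```

Emit:
jog_arm:
  series:
    - [[0,0,0],[0,3.7,12.3],-0.4]
    - [[0,0,0],[25,0,0],-0.4]
    - [[0,0,0],[25,0,0],-0.4]
    - [[0,0,0],[18,0,0],-0.4]
    - [[0,0,0],[8,0,0],-0.4]
    - [[0,0,0],[0,0,0],-0.4]

```text
clock: 3.82
eef_pos: [499.9, -326.1, 98.2]
tool_rot: [-1.044, 1.57, 3.091]
force: [-0.5, -0.1, 0.1]
width: 60.1
```

```bash
python3 - <<'E'
from h import *
plan([500.2,-325.4,97.5],-33,1)
d=cap('wrist');save(np.hstack([d['img'][200:400,180:420]]*1),'w3'); cv2.imwrite('pics/w3.png',cv2.resize(cv2.imread('pics/w3.png'),None,fx=2,fy=2))
E
```

```text
at [ 499.9 -326.1   98.2] az -33.05 tilt 0.02
[np.float64(-0.0)] [0.7, -0.1, -0.7]
```

View pics/w3.png

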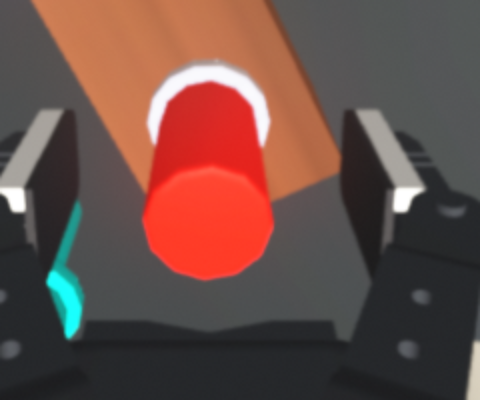

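The red handle (crop 208,220) is centred between the pads. Closing.

Emit:
jog_arm:
  series:
    - [[0,0,0],[0,0,0],1]
    - [[0,0,0],[0,0,0],1]
    - [[0,0,0],[0,0,0],1]
    - [[0,0,0],[0,0,0],1]
    - [[0,0,0],[0,0,0],1]
    - [[0,0,0],[0,0,0],1]

```text
clock: 4.62
eef_pos: [500.3, -326.0, 99.1]
tool_rot: [1.788, 1.57, -0.36]
force: [-1.0, 1.1, 6.3]
width: 22.3
```

```bash
python3 -c "
from h import *
s=read_state();print(s['width'],s['force'],s['eef_pos'],s['torque'])"
```

```text
22.32405207494125 [-0.98824083  1.10223368  6.33994533] [ 500.31138716 -326.00945163   99.05281215] [ 0.1363537   0.09989214 -0.02620506]
```

Emit:
jog_arm:
  series:
    - [[0,0,0],[-8,0,0],1]
    - [[0,0,0],[-20,0,0],1]
    - [[0,0,0],[-30,0,0],1]
    - [[0,0,0],[-30,0,0],1]
    - [[0,0,0],[-20,0,0],1]
    - [[0,0,0],[0,0,0],1]
    - [[0,0,0],[0,0,0],1]

```text
clock: 5.5
eef_pos: [499.5, -325.3, 205.4]
tool_rot: [-1.659, 1.569, 2.477]
force: [1.0, 0.0, -1.3]
width: 22.5
```

```bash
python3 - <<'E'
from h import *
print(read_state()['force'],read_state()['width'])
plan([580,-40,207],-4,7)
a=cap('scene')['img'];b=cap('side')['img'];w=cap('wrist')['img']
f=lambda i,x,y,w,h:cv2.resize(i[y:y+h,x:x+w],(400,400),interpolation=cv2.INTER_CUBIC)
save(np.hstack([f(b,230,170,160,160),f(w,180,180,220,220)]),'held')
E
```

```text
[ 1.01604485  0.04773833 -1.26962776] 22.471195376412272
at [ 499.5 -325.3  205.4] az -33.03 tilt 0.09
[np.float64(-4.1)] [-0.2, -12.6, -40.4]
[np.float64(-4.1)] [-0.2, -9.6, -41.2]
[np.float64(-4.1)] [-0.2, -6.6, -41.8]
[np.float64(-4.1)] [-0.2, -3.6, -42.2]
[np.float64(-4.1)] [-0.2, -0.5, -42.3]
[np.float64(-4.1)] [-0.2, 2.6, -42.3]
[np.float64(-4.1)] [-0.2, 5.6, -42.0]
```

View pics/held.png

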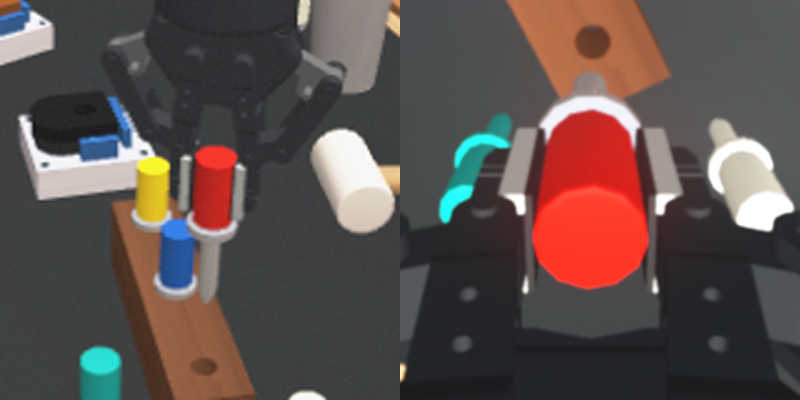

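The red pin is held upright, its rack hole is empty, and the neighbours are untouched. The tip is at about z 114, so I'll raise it before passing the blue and yellow pins.

Emit:
jog_arm:
  series:
    - [[0,0,0],[-25,0,0],1]
    - [[0,0,0],[-20,0,0],1]
    - [[-4,0,0],[0,-12,-40],1]
    - [[-4,0,0],[0,-9,-41],1]
    - [[-4,0,0],[0,-6,-42],1]
    - [[-4,0,0],[0,-3,-42],1]
    - [[-4,0,0],[0,0,-42],1]
    - [[-4,0,0],[0,3,-42],1]

```text
clock: 6.65
eef_pos: [573.0, -82.9, 250.6]
tool_rot: [-1.443, 1.57, 3.114]
force: [0.5, -0.7, 0.1]
width: 22.7
```

```bash
python3 - <<'E'
from h import *
plan([481,277,250],30,9)
E
```

```text
at [573.  -82.9 250.6] az -8.92 tilt 0.07
[np.float64(-4.3)] [0.1, -16.3, -37.9]
[np.float64(-4.3)] [0.1, -13.4, -39.0]
[np.float64(-4.3)] [0.1, -10.4, -39.9]
[np.float64(-4.3)] [0.1, -7.4, -40.6]
[np.float64(-4.3)] [0.1, -4.3, -41.1]
[np.float64(-4.3)] [0.1, -1.2, -41.3]
[np.float64(-4.3)] [0.1, 1.9, -41.2]
[np.float64(-4.3)] [0.1, 5.0, -41.0]
[np.float64(-4.3)] [0.1, 8.1, -40.5]
```

Emit:
jog_arm:
  series:
    - [[-4.3,0,0],[0,-16,-38],1]
    - [[-4.3,0,0],[0,-13,-39],1]
    - [[-4.3,0,0],[0,-10,-40],1]
    - [[-4.3,0,0],[0,-7,-41],1]
    - [[-4.3,0,0],[0,-4,-41],1]
    - [[-4.3,0,0],[0,-1,-41],1]
    - [[-4.3,0,0],[0,2,-41],1]
    - [[-4.3,0,0],[0,5,-35],1]

```text
clock: 7.65
eef_pos: [495.8, 231.8, 250.6]
tool_rot: [-1.734, 1.57, -2.859]
force: [0.1, -0.1, -0.5]
width: 22.4
```

Emit:
jog_arm:
  series:
    - [[0,0,0],[0,0,0],1]
    - [[0,0,0],[0,0,0],1]
    - [[0,0,0],[0,0,0],1]

```text
clock: 8.02
eef_pos: [497.0, 228.8, 251.1]
tool_rot: [-0.626, 1.57, -1.757]
force: [-0.1, -0.2, -0.6]
width: 22.7
```

```bash
python3 - <<'E'
from h import *
plan([481,277,180],30,2)
E
```

```text
at [497.  228.8 251.1] az 25.22 tilt 0.06
[np.float64(-2.4)] [35.5, 3.1, -25.2]
[np.float64(-2.4)] [35.5, 4.1, -25.1]
```

Emit:
jog_arm:
  series:
    - [[0,0,0],[0,4,-25],1]
    - [[0,0,0],[0,2.5,-25.8],1]
    - [[0,0,0],[35,0,0],1]
    - [[0,0,0],[33,0,0],1]
    - [[0,0,0],[0,0,0],1]
    - [[0,0,0],[0,0,0],1]
    - [[0,0,0],[0,0,0],1]

```text
clock: 8.9
eef_pos: [481.8, 279.2, 184.8]
tool_rot: [1.66, 1.568, 0.531]
force: [-0.5, -1.0, -0.4]
width: 22.2
```

```bash
python3 - <<'E'
from h import *
plan([481,277,180],25.2,1)
a=cap('scene')['img'];b=cap('side')['img'];w=cap('wrist')['img']
f=lambda i,x,y,w,h:cv2.resize(i[y:y+h,x:x+w],(400,400),interpolation=cv2.INTER_CUBIC)
save(np.hstack([f(a,330,70,100,100),f(b,185,105,100,100)]),'pre')
E
```

```text
at [481.8 279.2 184.8] az 25.33 tilt 0.16
[np.float64(0.1)] [4.8, -1.7, 1.6]
```

View pics/pre.png

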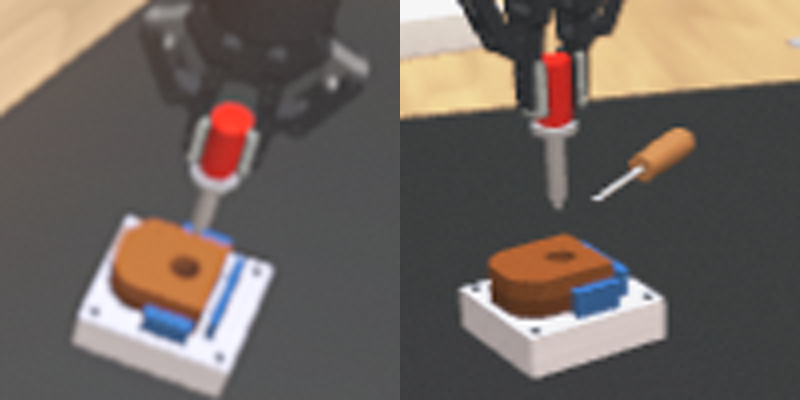

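The pin hangs just above the stack: tip near crop (198,230) in scene and (559,207) in side. Next I'll triangulate tip and handle to check lean and offset.

```bash
python3 - <<'E'
from h import *
def tri(p,q):
    o1,r1=ray(load('scene'),*p);o2,r2=ray(load('side'),*q)
    k=np.linalg.lstsq(np.stack([r1,-r2],1),o2-o1,rcond=None)[0];a,b=o1+r1*k[0],o2+r2*k[1];return ((a+b)/2).round(1),np.linalg.norm(a-b).round(1)
c=[]
for n,sd in(('scene',(386,105)),('side',(224,128))):
    d=load(n);h=cv2.cvtColor(d['img'],cv2.COLOR_RGB2HSV);H=h[...,0].astype(int)
    m=((H<4)|(H>174))&(h[...,1]>190)&(h[...,2]>90);v,u=np.nonzero(m);k=np.hypot(u-sd[0],v-sd[1])<16;c.append((u[k].mean(),v[k].mean()));print(n,c[-1],k.sum())
print('handle',tri(*c))
# shank centreline from grey, low-saturation pixels, row by row
for n,(x0,y0,x1,y1) in(('scene',(374,112,392,132)),('side',(217,137,232,160))):
    d=load(n);h=cv2.cvtColor(d['img'],cv2.COLOR_RGB2HSV)[y0:y1,x0:x1];print(n)
    m=(h[...,1]<70)&(h[...,2]>95)
    for i,r in enumerate(m):
        if r.any(): u=np.nonzero(r)[0]+x0; print(y0+i,u.min(),u.max(),end=' | ')
    print()
# expected axis pixels for a vertical pin at the TCP and at hole
def proj(d,P):
    M=np.array(d['cam_to_world']);p=M[:3,:3].T@(np.array(P)-M[:3,3]);x,y=p[0]/-p[2],-p[1]/-p[2];r=1+d['k1']*(x*x+y*y);f=210/np.tan(np.radians(d['fovy'])/2);return (f*x*r+d['cx']).round(1),(f*y*r+d['cy']).round(1)
for n in('scene','side'):
    print(n,[proj(load(n),[481.8,279.2,z]) for z in(176,136,110,92)])
E
```

```text
scene (np.float64(386.09774436090225), np.float64(104.57894736842105)) 133
side (np.float64(224.3653846153846), np.float64(126.83653846153847)) 104
handle (array([483.7, 278.7, 175.7]), np.float64(5.4))
scene
112 377 391 | 113 377 391 | 114 377 391 | 115 378 390 | 116 379 389 | 117 379 388 | 118 380 386 | 119 379 385 | 120 379 384 | 121 379 384 | 122 378 383 | 123 378 383 | 124 378 383 | 125 374 382 | 126 375 382 | 127 376 384 | 128 379 387 | 129 381 388 | 130 384 388 | 131 388 388 | 
side
137 218 229 | 138 218 228 | 139 220 226 | 140 221 225 | 141 221 225 | 142 221 225 | 143 221 225 | 144 221 225 | 145 221 226 | 146 222 226 | 147 222 226 | 148 222 226 | 149 222 226 | 150 222 226 | 151 222 226 | 152 222 226 | 153 222 226 | 154 222 226 | 155 223 225 | 156 223 225 | 
scene [(np.float64(385.9), np.float64(105.1)), (np.float64(382.4), np.float64(116.2)), (np.float64(380.3), np.float64(123.1)), (np.float64(378.8), np.float64(127.7))]
side [(np.float64(222.8), np.float64(126.1)), (np.float64(223.4), np.float64(140.7)), (np.float64(223.9), np.float64(150.0)), (np.float64(224.2), np.float64(156.3))]
```

Pin is vertical and on the TCP axis within about 1 px. Correct by 2 mm and descend to just above the mouth.

Emit:
jog_arm:
  series:
    - [[0,0,0],[12,-1.7,1.6],1]
    - [[0,0,0],[12,0,0],1]
    - [[0,0,0],[0,0,0],1]
    - [[0,0,0],[0,0,0],1]
    - [[0,0,0],[0,0,0],1]
    - [[0,0,0],[0,0,0],1]

```text
clock: 9.8
eef_pos: [480.0, 277.0, 159.6]
tool_rot: [1.778, 1.57, 0.65]
force: [0.1, -0.5, -1.2]
width: 22.9
```

```bash
python3 - <<'E'
from h import *
plan([481,277,97],25.2,1);print(read_state()['force'])
a=cap('scene')['img'];b=cap('side')['img'];w=cap('wrist')['img']
f=lambda i,x,y,w,h:cv2.resize(i[y:y+h,x:x+w],(400,400),interpolation=cv2.INTER_CUBIC)
save(np.hstack([f(a,350,100,60,60),f(b,195,125,60,60)]),'pre2')
E
```

```text
at [480.  277.  159.6] az 25.37 tilt 0.03
[np.float64(0.2)] [62.6, 0.8, 0.4]
[ 0.07357888 -0.47958288 -1.17043927]
```

View pics/pre2.png

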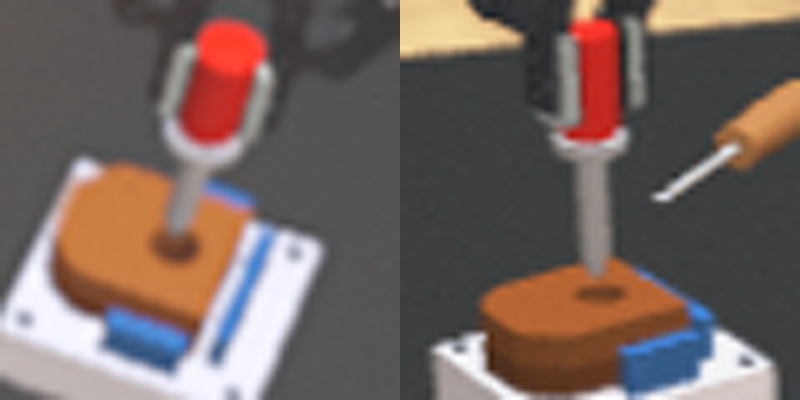

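Both views show the tip directly over the hole (side: tip (597,272), hole (600,294)). Inserting.

Emit:
jog_arm:
  series:
    - [[0,0,0],[4,0.9,0.3],1]
    - [[0,0,0],[8,0,0],1]
    - [[0,0,0],[8,0,0],1]
    - [[0,0,0],[8,0,0],1]
    - [[0,0,0],[0,0,0],1]
    - [[0,0,0],[0,0,0],1]

```text
clock: 10.7
eef_pos: [480.9, 277.0, 131.3]
tool_rot: [0.275, 1.571, -0.854]
force: [0.2, -0.4, -0.5]
width: 22.5
```

```bash
python3 - <<'E'
from h import *
plan([481,277,97],25.2,1);print(read_state()['force'])
E
```

```text
at [480.9 277.  131.3] az 25.36 tilt 0.0
[np.float64(0.2)] [34.3, 0.1, 0.0]
[ 0.20128094 -0.41220363 -0.47107794]
```

Tip is at about z 38, through the upper lift, with no contact force. Continuing.

Emit:
jog_arm:
  series:
    - [[0,0,0],[8,0,0],1]
    - [[0,0,0],[8,0,0],1]
    - [[0,0,0],[8,0,0],1]
    - [[0,0,0],[5,0,0],1]
    - [[0,0,0],[0,0,0],1]
    - [[0,0,0],[0,0,0],1]

```text
clock: 11.45
eef_pos: [480.9, 277.0, 102.4]
tool_rot: [1.82, 1.571, 0.692]
force: [-0.4, 0.2, -0.6]
width: 23.0
```

Emit:
jog_arm:
  series:
    - [[0,0,0],[3,0,0],1]
    - [[0,0,0],[0,0,0],1]
    - [[0,0,0],[0,0,0],1]

```text
clock: 11.82
eef_pos: [480.8, 277.0, 99.3]
tool_rot: [2.205, 1.571, 1.077]
force: [0.4, -0.9, -0.6]
width: 22.7
```

Emit:
jog_arm:
  series:
    - [[0,0,0],[1.5,0,0],1]
    - [[0,0,0],[0,0,0],1]
    - [[0,0,0],[0,0,0],1]

```text
clock: 12.2
eef_pos: [480.8, 277.0, 97.8]
tool_rot: [3.041, 1.571, 1.912]
force: [-0.2, 0.2, -1.1]
width: 22.4
```

Emit:
jog_arm:
  series:
    - [[0,0,0],[1.5,0,0],1]
    - [[0,0,0],[0,0,0],1]
    - [[0,0,0],[0,0,0],1]

```text
clock: 12.58
eef_pos: [481.0, 277.1, 97.0]
tool_rot: [2.044, 1.57, 0.916]
force: [-2.1, -0.9, 6.0]
width: 22.4
```

Contact (6 N) at TCP z 97.0, exactly where the collar should seat. Releasing and backing off.

Emit:
jog_arm:
  series:
    - [[0,0,0],[0,0,0],-0.4]
    - [[0,0,0],[0,0,0],-0.4]
    - [[0,0,0],[0,0,0],-0.4]
    - [[0,0,0],[0,0,0],-0.4]
    - [[0,0,0],[0,0,0],-0.4]

```text
clock: 13.2
eef_pos: [480.8, 277.0, 96.2]
tool_rot: [-1.529, 1.571, -2.657]
force: [-0.6, 0.1, -0.1]
width: 59.5
```

Emit:
jog_arm:
  series:
    - [[0,0,0],[-20,0,0],-0.4]
    - [[0,0,0],[-30,0,0],-0.4]
    - [[0,0,0],[-30,0,0],-0.4]
    - [[0,0,0],[-20,0,0],-0.4]
    - [[0,0,0],[0,0,0],-0.4]
    - [[0,0,0],[0,0,0],-0.4]

```text
clock: 13.95
eef_pos: [480.2, 276.8, 195.5]
tool_rot: [-1.568, 1.569, -2.695]
force: [0.5, 0.2, -0.1]
width: 59.7
```

```bash
python3 - <<'E'
from h import *
s=read_state();print(s['eef_pos'],s['force'],s['width'])
a=cap('scene');b=cap('side')
f=lambda i,x,y,w,h:cv2.resize(i[y:y+h,x:x+w],(400,400),interpolation=cv2.INTER_CUBIC)
save(np.hstack([f(a['img'],340,100,70,70),f(b['img'],190,125,70,70)]),'end')
c=[]
for d,sd in((a,(378,128)),(b,(224,158))):
    h=cv2.cvtColor(d['img'],cv2.COLOR_RGB2HSV);H=h[...,0].astype(int);m=((H<4)|(H>174))&(h[...,1]>190)&(h[...,2]>90);v,u=np.nonzero(m);k=np.hypot(u-sd[0],v-sd[1])<16;c.append((u[k].mean(),v[k].mean()))
o1,r1=ray(a,*c[0]);o2,r2=ray(b,*c[1]);k=np.linalg.lstsq(np.stack([r1,-r2],1),o2-o1,rcond=None)[0];print(c,(o1+r1*k[0]).round(1),(o2+r2*k[1]).round(1))
q=cloud(a)[180:240,280:350].reshape(-1,3);q=q[abs(q[:,2]-58)<4];print('black',q.mean(0).round(1))
E
```

```text
[480.24947765 276.80183886 195.5154865 ] [ 0.46485834  0.15696123 -0.11512064] 59.74750045436169
[(np.float64(378.0747663551402), np.float64(128.20560747663552)), (np.float64(224.1060606060606), np.float64(158.47727272727272))] [479.6 280.5  87.2] [481.4 279.5  85.7]
black [507.   14.   58.2]
```

View pics/end.png

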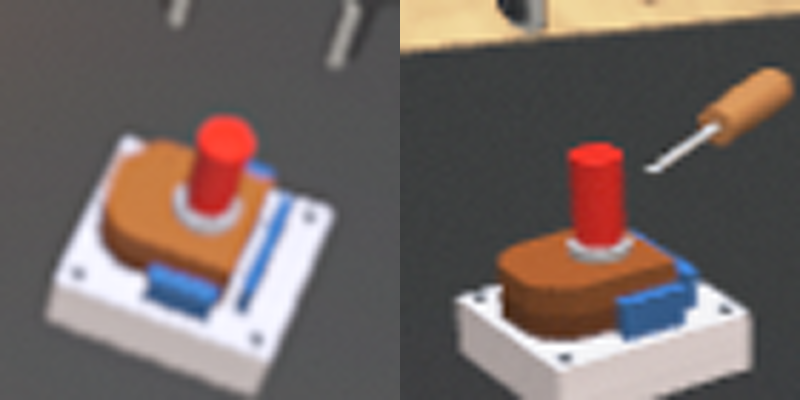

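The pin stands upright with its collar flat on the upper lift, at (212,205) in scene and (600,245) in side. The gripper is clear and the black stack hasn't moved.

```bash
python3 -c "
from cell import *
print(finish_job())"
```

```text
the job is handed in; nothing more can be done
None
```

I took the red pin from the rack and pushed it, held all the way, through both brown lifts into the jig. The collar seated with a 6 N contact at TCP z 97 mm. I then let go, backed off about 100 mm and handed the job in at about 14 s; `finish_job` gave no verdict.

**Last checks:**
- **Pin:** upright, with its collar on the upper lift. The handle centre measured about (480.5, 280, 86.5) mm against a jig centre of about (480, 277.5), so it is about 3 mm off axis and 1.5 mm below the expected 88 mm height.
- **Measurement quality:** the two camera rays for that handle reading missed each other by about 2.5 mm, which is roughly the calibration error.
- **Black stack:** moved less than 1 mm, from (506.6, 14.0) to (507.0, 14.0).
- **Gripper:** open and clear, with only noise on the force reading.

No check failed.

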